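# Sort the bench pieces into the parts case, shut it and shoot its bolt

## Robot

A 6-joint arm with a two-finger parallel gripper is mounted at the origin on the work surface; the furniture and walls round the work are solid. World frame = base frame: x ahead of the robot, y to its left, z up, the work surface at z = 0. Lengths are in m, angles in degrees, forces in N, time in s.
With the tool pointing down it reaches from about 0.25 to 0.725 m from the base axis. Payload 9.7 kg.
Tool frame: the origin (TCP) lies between the finger pads; the fingertips stand 22 mm ahead of it and the grasp point (between the pads) lies 3 mm ahead of it; z points along the fingers, y is the line along which they close (so a half turn about z gives the same grasp; the last joint's range is limited). The gripper opens to 85 mm and grips with 20 to 120 N. Pads are 22 mm wide; open, the fingers measure 114 mm over their backs; the gripper's body (76 mm by 85 mm) begins 54 mm behind the grasp point. The pads swing forward as they close: fully open they stand 13 mm farther back than shut.
Start: joints at [66.921, 4.979, 10.078, 95.1, 0, 90], TCP at [0.216, 0.506, 0.253] pointing down, gripper open.
Joint ranges: [-179.16, 179.16], [-48.56, 103.87], [-65.8, 70.77], [-126.05, 130.52], [-82.76, 87.17], [-180, 180]. Speed limits (degrees/s): [127.2, 127.2, 147.25, 180, 180, 180].

## Interface

Orientations are given as [roll, pitch, yaw] about the fixed x, y, z axes, in that order (R = Rz(yaw) Ry(pitch) Rx(roll)).
In Python, from workcell import bot, viewer, finder gives the robot as it stands.
- The arm moves only by the tool move_arm, never from a script. Its arguments are lists of equal length, an entry for each row: "offset": the shift along the tool's x, y, z in cm, a list of three; "twist": the turn, a rotation vector about the tool's x, y, z in rad, a list of three; "grip": the opening, from 0 (shut) to 1 (fully open). In form: {"offset": [[x, y, z], ...], "twist": [[ax, ay, az], ...], "grip": [grip, ...]}. A call has 1 to 5 rows; each row shifts and turns the commanded pose from where the row before left it, along the tool's axes as they then stand; what a row does not reach is not made up. A row lasts 1/10 s, in which the tool goes at most 50 mm and 8.59 degrees, less where a joint would pass 70% of its speed; a pose out of reach is approached as far as the arm can. A call is refused whole if a number of a shift passes 5 or a number of a turn 0.15, either way. A call with a gripper value outside its range is refused whole. The fingers move at their own pace and stop on an object; "force" is the grip in N (left out, the last holds). Time passes only in rows, so rows that do not move let the fingers close. It gives the time, the measured TCP pose, the force, the opening and the grip force at its end, in the units of the state.
- bot.get_obs(): the state, without advancing time (a new reading comes with each control period).
- viewer.camera(name): name is "scene" or "top" or "wrist"; returns a dict with "color" (480x640x3 uint8, red, green, blue), "depth" (480x640 float32, m along the optical axis (not along the pixel's ray), 0 where there is no reading), "vfov" (degrees; the focal length in pixels is half the picture's height over the tangent of half this angle, whatever the lens; pixels are square), "cx", "cy" (the principal point, pixels), "position" and "attitude" of the camera in the world; the wrist camera has in their place "tool_from_camera" (4x4, takes a point from camera to tool coordinates, whose origin is the TCP and whose axes are the flange's). Camera axes: x right, y down, z forward; pixel columns grow to the right and rows downward; lengths in m; the calibration is good to about 2 mm. The wrist camera is an equidistant fisheye: a pixel r from the principal point sees the ray r / f radians off the axis. A picture is of the moment at which its call begins: read the wrist's pose just before it.
- bot.job_done(): hands the job in; it is judged then, once.
Trained networks look in a picture, given as the dict that the camera call returned (one of the last four; its "shot" number tells which), for a name from the list of things; names that differ only in an ending like _2 or _b are one class to them, and where a whole thing is asked for, a point or a joint stands for the part that bears it (a point fixed in the world has none). Each returns a list of dicts, best first, with "p" (0 to 1); they miss things now and then, are a little off and sometimes report something else, mostly with a low value. They report only what shows in the picture. A call takes as long as a camera call.
- finder.boxes_of(picture, thing): "position" ([column, row] in pixels, amid what is visible of it).
- finder.pinpoint(picture, thing): "position" ([column, row] in pixels: a listed point, or the origin of a listed thing).
The state is a dict: "time": time; "q": joint angles; "qd": joint speeds; "joint_efforts": joint torques, N m; "ee_pos": TCP position; "tcp_rot": TCP orientation; "wrist_force": force on the tool from outside, world axes, zero at the start; "torque": the same for the moment, N m; "opening": finger opening in m; "grasp_force": force on a finger pad.
Only numpy, scipy, OpenCV 4.12 (cv2) and the standard library are available. Lean on these libraries where they do the work, as an engineer would, in place of code of your own. Each camera call takes 0.05 s, during which the arm holds its last target. There are 200 camera calls.

## Task

Clear the three loose pieces (a nut, a centre punch and a paint marker) off the bench into the open steel parts case: each goes into the compartment that already holds one of its own kind. Then close the lid and slide the bolt on it fully home into its keeper, so that it stays shut. Leave the wrench and the steel plug beside the case where they are.

Things in the scene. Friction and masses are not known exactly. Their poses are not given: they have to be found in the camera images.
- case: Grey sheet-steel case fixed to the bench, open on top, three equal compartments side by side. 156 mm (its x) by 264 mm (y), 54 mm high; sheet 3 mm, dividers 48 mm high. Origin at the centre of its underside; x points away from the robot to the hinge side, y left to the keeper's side, z up. The hinge axis runs along y at x +81 mm, z 55.5 mm.
- bay_left (a point): Centre of the floor of the left compartment: clear space 150 mm along the case's x, 84 mm along its y; 51 mm from floor to closed lid. Axes as the case's.
- bay_middle (a point): Centre of the floor of the middle compartment: clear space 150 mm along the case's x, 84 mm along its y; 51 mm from floor to closed lid. Axes as the case's.
- bay_right (a point): Centre of the floor of the right compartment: clear space 150 mm along the case's x, 84 mm along its y; 51 mm from floor to closed lid. Axes as the case's.
- case_lid (a joint): Lid hinged on the case's far rim, rad: 0 shut, grows as it opens, stop at 2.1; starts open, leaning back (1.75 to 1.95). The stiff hinge stays where left above about 1.05 rad; pushed lower the lid sinks shut by itself in about 2 s. 1 to 2 N at its edge moves it; push it over from behind, clear of the bolt, for example on its half towards the case's -y.
- lid_edge (a point): Middle of the lid's free edge, 163 mm from the hinge axis; the lid is 270 mm wide along the case's y and 3 mm thick, with a 12 mm lip turned down along this edge. Its x axis lies in the lid, from its free edge to its hinge; z: out of the lid's outer face (up when shut).
- lid_bolt (a joint): Steel barrel bolt on the lid's outer face, m: 0 drawn back, 0.030 fully home at its stop; slides along the case's +y, past the lid's side into the keeper. Starts between 0 and 0.006. Friction about 2.5 N, stays where left. Shot before the lid is shut, it strikes the keeper's top and the lid cannot close; once home it locks the lid.
- bolt_knob (a point): In the middle of the bolt's upright round knob: neck 9 mm across, head 16 mm across from 2 mm below to 12 mm above this point. 125 mm from the hinge axis; 63 mm (drawn back) from the lid's middle towards the case's +y. Lid shut: knob top 99 mm above the bench. Guides hold the rod 24 mm behind (-y) and 53 mm ahead of the drawn-back knob, tops 12 mm below this point.
- keeper (a point): Middle of the opening of the keeper, a steel staple welded to the case's +y wall; its opening is 24 mm wide along the case's x, its top stands 81 mm above the bench. The bolt's 10 mm rod passes through it along y.
- nut_c (a point): Loose M20 steel hex nut, 30 mm across the flats (along its x axis, and at 60 degree steps), 34 mm across corners (y), 16 mm high, lying flat; the point is its centre, half-way up.
- punch_c (a point): Loose steel centre punch, slim and pointed, 11 mm thick and 118 mm long; it lies flat, its length along the piece's own y axis; grasp it across, along its x axis; the point is its centre, half-way up (5.5 mm).
- marker_c (a point): Loose paint marker, a stout pen 18 mm thick and 126 mm long; it lies flat, its length along the piece's own y axis; grasp it across, along its x axis; the point is its centre, half-way up (9 mm).
- kept_nut_c (a point): The same kind of nut already lying in one of the compartments, which is the nuts' one; centre, half-way up.
- kept_punch_c (a point): The same kind of centre punch already lying lengthwise (along the case's x) in one of the compartments, which is the punches' one; centre, half-way up.
- kept_marker_c (a point): The same kind of paint marker already lying lengthwise (along the case's x) in one of the compartments, which is the markers' one; centre, half-way up.
- wrench: 17 mm combination wrench, 203 x 37 x 10 mm, lying on the bench; to be left alone. Origin at the centre of its underside.
- plug: Turned steel plug standing upright with a T pin on top, 38 mm across, 69 mm tall; to be left alone. Origin at the centre of its underside.

How it is judged:
By the outcome, as a careful person would: the job done as asked, in the order asked, and still so for the second after the job is handed in, with the robot touching nothing.
It also fails if it takes over 70 s, if anything falls off the work surface, if the arm or the gripper's body presses on something with over 40 N, if the wrist force passes 120 N, or if a joint passes its speed limit or range.

## Working session

There is one attempt and no reset: what is moved stays moved. The work goes in short steps, Python scripts to look and compute and a tool call to move; the robot and the scene stay as the last step left them, time stands still between calls to the robot, and variables do not carry over. Pictures are saved under pics/ and viewed, at most 10 in all, crops included, and the job is handed in when it is done.

Besides the shell and the picture viewer there is one more tool, called after ">>>" as a command line: name --argument value ..., lists and objects as JSON in quotes. move_arm: Moves the arm, as the interface text tells. Its arguments: {"type":"object","properties":{"offset":{"type":"array","items":{"type":"array","items":{"type":"number"}}},"twist":{"type":"array","items":{"type":"array","items":{"type":"number"}}},"grip":{"type":"array","items":{"type":"number"}},"force":{"type":"number"}},"required":["offset","twist","grip"]}

```bash
mkdir -p pics; ls
cat > h.py <<'E'
import numpy as np, cv2
from scipy.spatial.transform import Rotation as R
from workcell import bot, viewer, finder
def att(a):
    a=np.array(a,float)
    if a.shape==(3,3): return a
    if a.size==3: return R.from_euler('xyz',a,degrees=True).as_matrix()
    return R.from_quat(a).as_matrix()
def shot(n):
    o=bot.get_obs(); p=viewer.camera(n); p['obs']=o
    return p
def pose(p):
    if 'tool_from_camera' in p:
        T=np.array(p['tool_from_camera']); o=p['obs']; Rt=att(o['tcp_rot'])
        return Rt@T[:3,:3], Rt@T[:3,3]+np.array(o['ee_pos'])
    return att(p['attitude']), np.array(p['position'])
def ray(p,uv):
    f=240/np.tan(np.radians(p['vfov'])/2); d=np.array([uv[0]-p['cx'],uv[1]-p['cy']])
    if 'tool_from_camera' in p:
        r=np.hypot(*d); t=r/f; v=np.r_[d/max(r,1e-9)*np.sin(t),np.cos(t)]
    else: v=np.r_[d/f,1]
    return v
def at_z(p,uv,z):
    A,c=pose(p); v=A@ray(p,uv); return c+v*(z-c[2])/v[2]
def at_d(p,uv):
    A,c=pose(p); v=ray(p,uv); u=np.round(uv).astype(int)
    d=p['depth'][max(u[1]-1,0):u[1]+2,max(u[0]-1,0):u[0]+2]; d=np.median(d[d>0]) if (d>0).any() else np.nan
    return c+A@v*(d/v[2])
def save(p,n): cv2.imwrite('pics/'+n,p['color'][:,:,::-1])
E
python3 - <<'E'
from h import *
np.set_printoptions(precision=4,suppress=True)
o=bot.get_obs(); print(o)
names="case bay_left bay_middle bay_right lid_edge bolt_knob keeper nut_c punch_c marker_c kept_nut_c kept_punch_c kept_marker_c wrench plug".split()
for c in ("scene","top"):
    p=shot(c); save(p,c+'0.png'); print(c,{k:p[k] for k in ('vfov','cx','cy','position','attitude')})
    for n in names:
        for q in finder.pinpoint(p,n)[:2]:
            print(n,round(q['p'],2),np.round(q['position'],1),at_d(p,q['position']))
E
```

```text
pics
{'time': 0.0, 'q': array([66.9233,  5.0099, 10.0357, 95.1013,  0.0013, 89.9999]), 'qd': array([-0.0058,  0.0245, -0.0267,  0.0099, -0.0074,  0.1   ]), 'joint_efforts': array([  0.0012, -52.0389,  46.4803,   0.0161,   0.0001,  -0.    ]), 'ee_pos': array([0.2155, 0.5058, 0.2526]), 'tcp_rot': array([-179.9244,   -0.0013,  156.9233]), 'wrist_force': array([-0.0749, -0.0222, -0.4948]), 'torque': array([ 0.0146, -0.012 ,  0.0501]), 'grasp_force': 0.0, 'opening': 0.08532607234453547}
scene {'vfov': 49.83236598054352, 'cx': 314.7529433495344, 'cy': 237.03548790466328, 'position': array([0.0057, 0.9805, 0.971 ]), 'attitude': array([-127.7173,    0.4944, -152.0384])}
lid_edge 0.78 [283.3 189.1] [ 0.6493 -0.0344  0.2109]
nut_c 0.46 [276.4 369.9] [0.4398 0.3667 0.0126]
punch_c 0.72 [236.3 341.4] [0.5709 0.3376 0.0099]
punch_c 0.24 [224.5 308.6] [0.6504 0.2727 0.0258]
plug 0.53 [226.  306.8] [0.6467 0.2702 0.0317]
top {'vfov': 52.82321751201128, 'cx': 319.63829036269306, 'cy': 237.23928856915217, 'position': array([0.34  , 0.0035, 1.1   ]), 'attitude': array([-168.3534,   -0.3784,  -95.4412]
[... 355 characters left out ...]
.6538 -0.055   0.2097]
bolt_knob 0.41 [294.8 177.4] [0.6435 0.0167 0.2112]
keeper 0.73 [276.8 280.7] [0.464  0.0761 0.0779]
nut_c 0.42 [147.1 306. ] [0.4439 0.3766 0.0004]
punch_c 0.74 [163.6 249.4] [0.5683 0.3332 0.0091]
punch_c 0.29 [301.6 261.2] [0.5123 0.0213 0.004 ]
marker_c 0.71 [471.6 271.7] [ 0.4503 -0.3591  0.0174]
kept_nut_c 0.43 [328.8 255. ] [ 0.5207 -0.0422  0.0044]
kept_punch_c 0.55 [291.5 261.8] [0.5113 0.0441 0.0154]
kept_marker_c 0.57 [362.6 242.8] [ 0.539  -0.121   0.0198]
kept_marker_c 0.46 [289.9 264. ] [0.508  0.0484 0.0064]
wrench 0.95 [460.4 207.5] [ 0.6035 -0.3601  0.0076]
plug 0.81 [197.8 208.5] [0.6499 0.245  0.0362]
plug 0.35 [330.2 167.5] [ 0.7232 -0.065   0.0262]
```

View pics/top0.png

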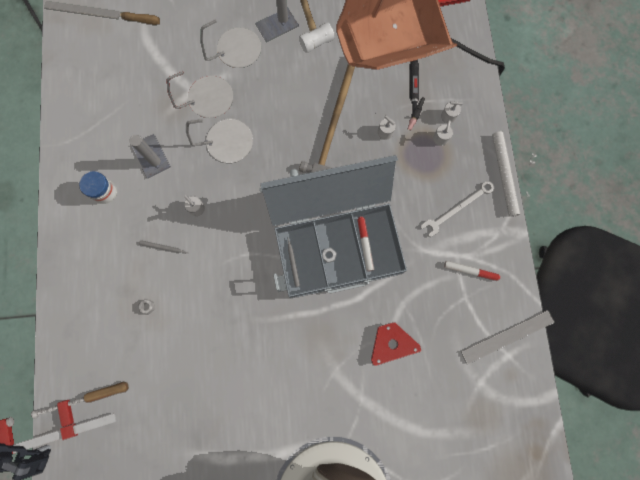

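View pics/scene0.png

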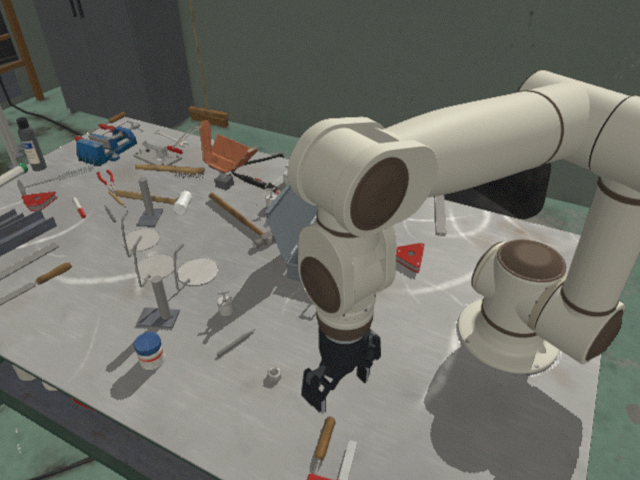

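The top view shows the case with the punch in the left bay (291,262), the nut in the middle bay (329,255) and the marker in the right bay (366,243). The loose nut is at (146,306), the loose punch at (162,247) and the loose marker at (472,270). The plug is at (195,205) and the wrench at (458,207). The scene view agrees, with the nut at (274,374) and the punch at (236,343).

Run:
```python
from h import *
np.set_printoptions(precision=4,suppress=True)
p=shot('wrist'); save(p,'w0.png'); print(p['vfov'],p['cx'],p['cy'],p['tool_from_camera'])
for n in "nut_c punch_c".split():
    for q in finder.pinpoint(p,n)[:2]: print(n,q['p'],q['position'],at_d(p,q['position']),at_z(p,q['position'],.008))
t=shot('top')
# case axes from several points
for n,z in (('bay_left',.003),('bay_middle',.003),('bay_right',.003),('keeper',.07),('kept_nut_c',.011),('kept_punch_c',.0085),('kept_marker_c',.012),('nut_c',.008),('punch_c',.0055),('marker_c',.009),('plug',0),('wrench',0)):
    q=finder.pinpoint(t,n)
    if q: print(n,q[0]['p'],at_z(t,q[0]['position'],z))
```

```text
65.70646984690485 317.99078440381584 244.4421863049359 [[-0.0004 -0.9466 -0.3223  0.0836]
 [ 1.     -0.0002 -0.0007 -0.0004]
 [ 0.0006 -0.3223  0.9466 -0.1196]
 [ 0.      0.      0.      1.    ]]
nut_c 0.88 [295.3, 400.6] [0.4336 0.3807 0.0143] [0.4387 0.3779 0.008 ]
bay_left 0.69 [0.5122 0.0188 0.003 ]
bay_middle 0.94 [ 0.5291 -0.0655  0.003 ]
bay_right 0.92 [ 0.5308 -0.147   0.003 ]
keeper 0.75 [0.5012 0.0203 0.07  ]
kept_nut_c 0.44 [ 0.5176 -0.0405  0.011 ]
kept_punch_c 0.68 [0.512  0.0432 0.0085]
kept_marker_c 0.96 [ 0.5454 -0.1289  0.012 ]
nut_c 0.6 [0.4423 0.3794 0.008 ]
punch_c 0.57 [0.5653 0.3392 0.0055]
marker_c 0.81 [ 0.4493 -0.3685  0.009 ]
wrench 0.86 [ 0.6124 -0.352   0.    ]
```

View pics/w0.png

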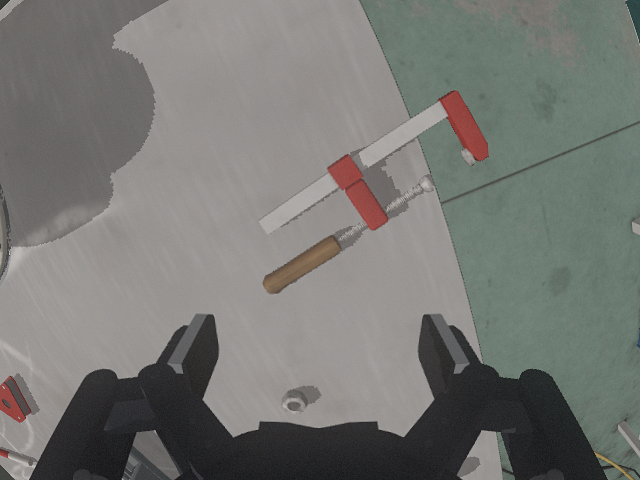

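The wrist view shows the loose nut at (294,401), and its position agrees with the top view to within 3 mm. I'll move above it.

>>> move_arm --offset '[[-4.9, -0.5, 1], [-4.9, -0.5, 1], [-4.9, -0.5, 1], [-4.9, -0.5, 1], [-4.9, -0.5, 1]]' --twist '[[0, 0, 0], [0, 0, 0], [0, 0, 0], [0, 0, 0], [0, 0, 0]]' --grip '[0.6, 0.6, 0.6, 0.6, 0.6]'

```text
time: 2.9
ee_pos: [0.4316, 0.3863, 0.2033]
tcp_rot: [180.0, 0.0, 156.9]
wrist_force: [0.6, 1.7, -0.2]
opening: 0.0513
grasp_force: 0.0
```

>>> move_arm --offset '[[-4.9, -0.4, 1], [0, 0, 0], [0, 0, 0]]' --twist '[[0, 0, 0], [0, 0, 0], [0, 0, 0]]' --grip '[0.6, 0.6, 0.6]'

```text
time: 3.2
ee_pos: [0.4741, 0.3639, 0.1929]
tcp_rot: [-179.9, -0.0, 156.8]
wrist_force: [-0.0, 0.3, -0.4]
opening: 0.0512
grasp_force: 0.0
```

Run:
```python
from h import *
np.set_printoptions(precision=4,suppress=True)
p=shot('wrist'); print(p['obs']['ee_pos'],p['obs']['tcp_rot'],p['obs']['opening'])
for n,z in (('nut_c',.008),('punch_c',.0055)):
    for q in finder.pinpoint(p,n)[:2]: print(n,q['p'],q['position'],at_d(p,q['position']),at_z(p,q['position'],z))
cv2.imwrite('pics/w1.png',p['color'][:,:,::-1])
```

```text
[0.4741 0.3639 0.1929] [-179.9428   -0.0455  156.7847] 0.05121440044679823
nut_c 0.94 [313.0, 181.3] [ 0.4411  0.3725 -0.0009] [0.4398 0.3732 0.008 ]
nut_c 0.67 [19.0, 388.2] [ 0.5168 -0.1084  0.0253] [ 0.524  -0.1388  0.008 ]
punch_c 0.62 [329.1, 327.0] [0.5711 0.3327 0.0106] [0.574  0.3316 0.0055]
```

View pics/w1.png

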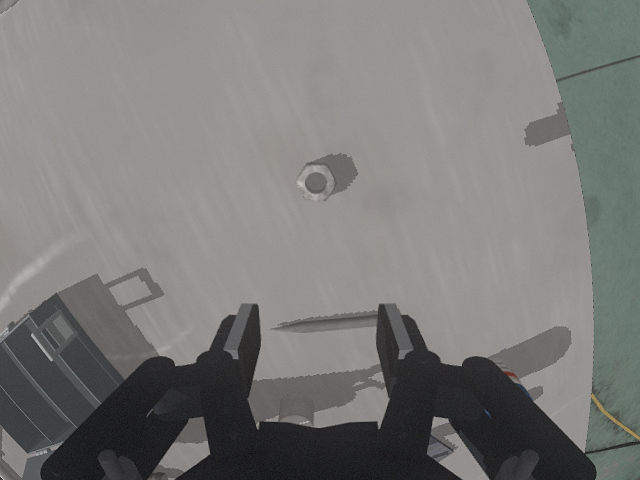

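The wrist view shows the nut at (315,182) and the punch behind the fingers, running from (273,328) to (380,318). I need a crop of the nut to read the direction of its flats.

Run:
```python
import cv2
i=cv2.imread('pics/w1.png')[152:212,285:345]
i=cv2.resize(i,(600,600),interpolation=cv2.INTER_CUBIC); cv2.imwrite('pics/nut.png',cv2.convertScaleAbs(i,alpha=1.4,beta=-60))
```

```text
(no output)
```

View pics/nut.png

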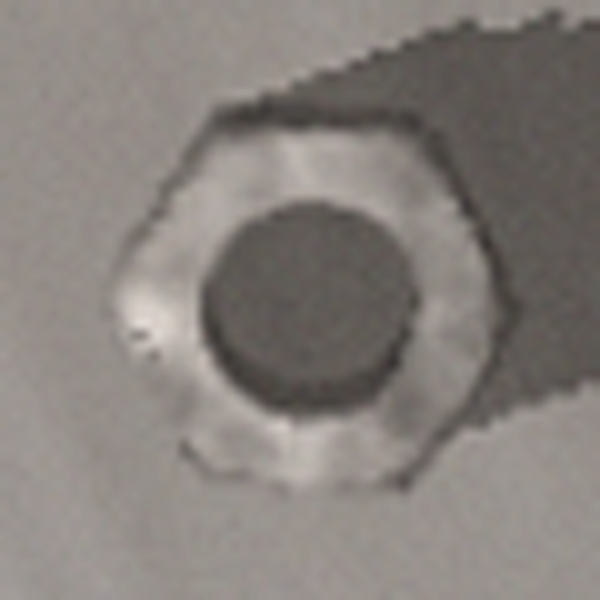

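The nut's flats face along tool x and ±30° from tool y, all offset about +3° in the image. I'll turn +0.576 rad and descend.

>>> move_arm --offset '[[3.5, -0.3, 3], [0, 0, 3], [0, 0, 3], [0, 0, 3], [0, 0, 0]]' --twist '[[0, 0, 0], [0, 0, 0.144], [0, 0, 0.144], [0, 0, 0.144], [0, 0, 0.144]]' --grip '[0.6, 0.6, 0.6, 0.6, 0.6]'

```text
time: 3.85
ee_pos: [0.4372, 0.3753, 0.0697]
tcp_rot: [-179.7, 0.0, 123.7]
wrist_force: [-0.2, 0.2, 0.1]
opening: 0.0514
grasp_force: 0.0
```

>>> move_arm --offset '[[0, 0, 0], [0, 0, 0]]' --twist '[[0, 0, 0], [0, 0, 0]]' --grip '[0.6, 0.6]'

```text
time: 4.05
ee_pos: [0.4397, 0.3767, 0.0747]
tcp_rot: [179.9, -0.0, 124.2]
wrist_force: [-0.5, 0.1, -0.0]
opening: 0.0512
grasp_force: 0.0
```

Run:
```python
from h import *
np.set_printoptions(precision=4,suppress=True)
p=shot('wrist'); print(p['obs']['ee_pos'],p['obs']['tcp_rot'],p['obs']['opening'])
for n,z in (('nut_c',.008),):
    for q in finder.pinpoint(p,n)[:2]: print(n,q['p'],q['position'],at_d(p,q['position']),at_z(p,q['position'],z))
# punch ends from w1 picture
p['obs']['ee_pos']=[0.4741,0.3639,0.1929];p['obs']['tcp_rot']=[-179.94,-.0455,156.785]
a,b=at_z(p,(273,328),.004),at_z(p,(378,319),.0055); d=b-a; print(a,b,np.degrees(np.arctan2(d[1],d[0])), np.linalg.norm(d), a+d/np.linalg.norm(d)*.059)
```

```text
[0.4397 0.3767 0.0747] [179.9084  -0.0129 124.2457] 0.051249835004143145
nut_c 0.86 [319.3, 279.7] [ 0.4423  0.373  -0.0007] [0.44   0.3762 0.008 ]
[0.5552 0.2803 0.004 ] [0.5852 0.3777 0.0055] 72.88325756690169 0.1018976886101243 [0.5726 0.3367 0.0049]
```

>>> move_arm --offset '[[0, 0, 2.5], [0, 0, 2.2], [0, 0, 0], [0, 0, 0], [0, 0, 0]]' --twist '[[0, 0, 0], [0, 0, 0], [0, 0, 0], [0, 0, 0], [0, 0, 0]]' --grip '[0.6, 0.6, 0.6, 0.25, 0.25]' --force 40

```text
time: 4.65
ee_pos: [0.4408, 0.3764, 0.0285]
tcp_rot: [179.9, -0.0, 124.0]
wrist_force: [-0.6, -0.4, -0.1]
opening: 0.0277
grasp_force: 39.4
```

>>> move_arm --offset '[[0, 0, 0], [0, 0, 0], [0, 0, 0]]' --twist '[[0, 0, 0], [0, 0, 0], [0, 0, 0]]' --grip '[0.25, 0.25, 0.25]'

```text
time: 4.95
ee_pos: [0.4408, 0.3763, 0.0283]
tcp_rot: [179.9, -0.0, 123.9]
wrist_force: [-0.4, -1.1, 7.6]
opening: 0.0283
grasp_force: 40.2
```

>>> move_arm --offset '[[0, 0, -5], [0, 0, -5], [0, 0, -5], [-4.3, -1.85, -2], [-4.3, -1.85, 0]]' --twist '[[0, 0, 0], [0, 0, 0], [0, 0, 0], [0, 0, 0], [0, 0, 0]]' --grip '[0.25, 0.25, 0.25, 0.25, 0.25]'

```text
time: 5.45
ee_pos: [0.4583, 0.285, 0.2007]
tcp_rot: [179.6, 0.0, 124.1]
wrist_force: [0.4, 0.2, -1.1]
opening: 0.0282
grasp_force: 40.0
```

>>> move_arm --offset '[[-4.3, -1.85, 0], [-4.3, -1.85, 0], [-4.3, -1.85, 0], [-4.3, -1.85, 0], [-4.3, -1.85, 0]]' --twist '[[0, 0, 0], [0, 0, 0], [0, 0, 0], [0, 0, 0], [0, 0, 0]]' --grip '[0.25, 0.25, 0.25, 0.25, 0.25]'

```text
time: 5.95
ee_pos: [0.5005, 0.0526, 0.1969]
tcp_rot: [179.9, 0.0, 123.9]
wrist_force: [-0.0, 0.2, -0.6]
opening: 0.0279
grasp_force: 39.9
```

>>> move_arm --offset '[[-4.3, -1.85, 0], [0, 0, 0], [0, 0, 0], [0, 0, 0], [0, 0, 0]]' --twist '[[0, 0, 0.12], [0, 0, 0.12], [0, 0, 0.12], [0, 0, 0.12], [0, 0, 0]]' --grip '[0.25, 0.25, 0.25, 0.25, 0.25]'

```text
time: 6.45
ee_pos: [0.5091, 0.0082, 0.1966]
tcp_rot: [180.0, 0.0, 96.3]
wrist_force: [0.1, -0.3, 0.5]
opening: 0.0279
grasp_force: 39.9
```

Run:
```python
from h import *
np.set_printoptions(precision=4,suppress=True)
p=shot('wrist'); save(p,'w2.png'); print(p['obs']['ee_pos'],p['obs']['tcp_rot'],p['obs']['opening'])
for n,z in (('bay_left',.003),('bay_middle',.003),('bay_right',.003),('keeper',.07),('kept_nut_c',.011),('kept_punch_c',.0085),('kept_marker_c',.012)):
    q=finder.pinpoint(p,n)
    if q: print(n,q[0]['p'],q[0]['position'],at_z(p,q[0]['position'],z),at_d(p,q[0]['position']))
```

```text
[0.5091 0.0082 0.1966] [179.9705   0.0029  96.3012] 0.027922306644880244
bay_left 0.85 [324.7, 203.7] [0.5126 0.0219 0.003 ] [0.5127 0.0218 0.0021]
bay_middle 0.69 [326.1, 273.9] [ 0.5215 -0.0431  0.003 ] [ 0.5216 -0.0437  0.0017]
bay_right 0.97 [322.8, 367.6] [ 0.5309 -0.1505  0.003 ] [ 0.531  -0.1512  0.002 ]
keeper 0.88 [258.2, 134.9] [0.461  0.0786 0.07  ] [0.4624 0.0791 0.0795]
kept_nut_c 0.83 [320.6, 272.5] [ 0.5159 -0.0389  0.011 ] [ 0.5139 -0.0235  0.0473]
kept_punch_c 0.55 [329.1, 181.9] [0.5139 0.0422 0.0085] [0.5137 0.0429 0.0131]
kept_marker_c 0.62 [330.4, 356.3] [ 0.5358 -0.1284  0.012 ] [ 0.5151 -0.0049  0.1835]
```

View pics/w2.png

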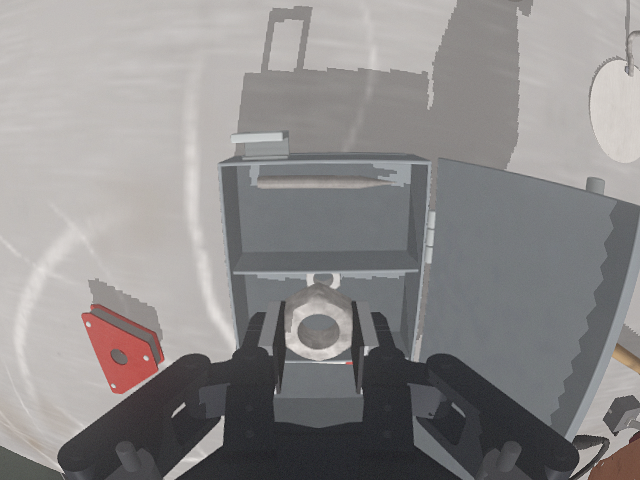

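The wrist view shows the punch at (325,182) in the near left bay, the middle bay with the kept nut at (322,277), the held nut at (320,325) and the lid leaning right. I'll place the nut about 42 mm to the -y side of the kept one.

>>> move_arm --offset '[[-4.5, 0.25, 0], [-4.5, 0.25, 0], [0, 0, 4], [0, 0, 4], [0, 0, 4]]' --twist '[[0, 0, 0], [0, 0, 0], [0, 0, 0], [0, 0, 0], [0, 0, 0]]' --grip '[0.25, 0.25, 0.25, 0.25, 0.25]'

```text
time: 7.35
ee_pos: [0.5241, -0.0809, 0.0749]
tcp_rot: [180.0, 0.0, 96.4]
wrist_force: [-0.7, 1.7, -1.1]
opening: 0.0278
grasp_force: 40.0
```

>>> move_arm --offset '[[0, 0, 3], [0, 0, 1.1], [0, 0, 0], [0, 0, 0]]' --twist '[[0, 0, 0], [0, 0, 0], [0, 0, 0], [0, 0, 0]]' --grip '[0.25, 0.25, 0.25, 0.25]'

```text
time: 7.75
ee_pos: [0.5249, -0.0805, 0.0368]
tcp_rot: [179.9, 0.0, 96.4]
wrist_force: [-0.0, -0.4, -0.4]
opening: 0.0282
grasp_force: 39.9
```

>>> move_arm --offset '[[0, 0, 0.4], [0, 0, 0], [0, 0, 0], [0, 0, -5], [0, 0, -5]]' --twist '[[0, 0, 0], [0, 0, 0], [0, 0, 0], [0, 0, 0], [0, 0, 0]]' --grip '[0.25, 0.5, 0.5, 0.5, 0.5]'

```text
time: 8.25
ee_pos: [0.523, -0.0802, 0.1317]
tcp_rot: [-179.8, -0.0, 96.4]
wrist_force: [0.9, -0.5, 1.4]
opening: 0.0428
grasp_force: 0.0
```

>>> move_arm --offset '[[0, 0, -5], [4.7, 1, 0], [4.7, 1, 0], [4.7, 1, 0], [4.7, 1, 0]]' --twist '[[0, 0, 0], [0, 0, 0], [0, 0, 0], [0, 0, 0], [0, 0, 0]]' --grip '[0.5, 0.5, 0.5, 0.5, 0.5]'

```text
time: 8.75
ee_pos: [0.5429, 0.1127, 0.182]
tcp_rot: [179.9, -0.0, 96.4]
wrist_force: [1.1, 0.0, 0.1]
opening: 0.0427
grasp_force: 0.0
```

>>> move_arm --offset '[[4.7, 1, 0], [4.7, 1, 0], [4.7, 1, 0], [4.7, 1, 0], [0, 0, 0]]' --twist '[[0, 0, 0.1], [0, 0, 0.1], [0, 0, 0.1], [0, 0, 0.1], [0, 0, 0]]' --grip '[0.5, 0.5, 0.5, 0.5, 0.5]'

```text
time: 9.25
ee_pos: [0.5902, 0.3009, 0.1787]
tcp_rot: [-179.9, 0.0, 73.5]
wrist_force: [-0.3, -0.0, -1.1]
opening: 0.0426
grasp_force: 0.0
```

Run:
```python
from h import *
np.set_printoptions(precision=4,suppress=True)
p=shot('wrist'); save(p,'w3.png'); print(p['obs']['ee_pos'],p['obs']['tcp_rot'],p['obs']['opening'])
for n,z in (('punch_c',.0055),('plug',0)):
    for q in finder.pinpoint(p,n)[:2]: print(n,q['p'],q['position'],at_z(p,q['position'],z),at_d(p,q['position']))
t=shot('top'); save(t,'t1.png')
for n,z in (('kept_nut_c',.011),('nut_c',.011),('plug',0)):
    for q in finder.pinpoint(t,n)[:3]: print(n,q['p'],q['position'],at_z(t,q['position'],z))
```

```text
[0.5902 0.3009 0.1787] [-179.8936    0.0367   73.5385] 0.04261264692672825
punch_c 0.85 [286.1, 196.9] [0.5712 0.3306 0.0055] [0.5718 0.3313 0.0097]
plug 0.55 [411.5, 245.5] [0.6613 0.259  0.    ] [0.6556 0.2734 0.0353]
kept_nut_c 0.46 [329.7, 255.6] [ 0.518  -0.0438  0.011 ]
nut_c 0.54 [346.6, 250.8] [ 0.5255 -0.0834  0.011 ]
plug 0.74 [474.4, 272.1] [ 0.4505 -0.3712  0.    ]
plug 0.62 [195.9, 207.0] [0.6645 0.2574 0.    ]
plug 0.28 [301.5, 263.4] [0.5078 0.0221 0.    ]
```

View pics/w3.png

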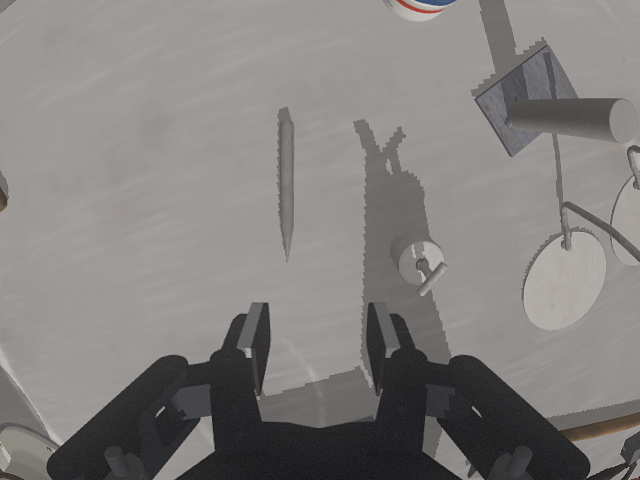

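The wrist view shows the punch lying along tool x, from (287,110) to (288,262), with the plug well clear at (415,255). The top view finds both nuts in the middle bay, 40 mm apart.

>>> move_arm --offset '[[2.5, -2.6, 0], [0, 0, 4], [0, 0, 4], [0, 0, 4], [0, 0, 0]]' --twist '[[0, 0, 0], [0, 0, 0], [0, 0, 0], [0, 0, 0], [0, 0, 0]]' --grip '[0.4, 0.4, 0.4, 0.4, 0.4]'

```text
time: 10.1
ee_pos: [0.569, 0.3251, 0.0559]
tcp_rot: [-179.7, 0.4, 73.5]
wrist_force: [-0.9, -0.5, -1.4]
opening: 0.0343
grasp_force: 0.0
```

Run:
```python
from h import *
np.set_printoptions(precision=4,suppress=True)
p=shot('wrist'); save(p,'w4.png'); print(p['obs']['ee_pos'],p['obs']['tcp_rot'],p['obs']['opening'])
for n,z in (('punch_c',.0055),):
    for q in finder.pinpoint(p,n)[:2]:
        w=at_z(p,q['position'],z); print(n,q['p'],q['position'],w, att(p['obs']['tcp_rot']).T@(w-p['obs']['ee_pos']))
```

```text
[0.569  0.3251 0.0559] [-179.6613    0.3559   73.4585] 0.03427755762871452
punch_c 0.75 [316.8, 279.5] [0.5692 0.3311 0.0055] [ 0.0062 -0.0013  0.0503]
```

>>> move_arm --offset '[[0.6, 0, 1.5], [0, 0, 1.5], [0, 0, 0], [0, 0, 0], [0, 0, 0]]' --twist '[[0, 0, 0], [0, 0, 0], [0, 0, 0], [0, 0, 0], [0, 0, 0]]' --grip '[0.4, 0.4, 0.4, 0.05, 0.05]' --force 40

```text
time: 10.7
ee_pos: [0.5737, 0.3333, 0.0318]
tcp_rot: [180.0, -0.0, 73.5]
wrist_force: [1.2, -0.5, -1.0]
opening: 0.0083
grasp_force: 39.5
```

>>> move_arm --offset '[[0, 0, 0], [0, 0, 0]]' --twist '[[0, 0, 0], [0, 0, 0]]' --grip '[0.05, 0.05]'

```text
time: 10.9
ee_pos: [0.5737, 0.3333, 0.0317]
tcp_rot: [180.0, -0.0, 73.5]
wrist_force: [0.6, -0.0, 1.5]
opening: 0.0082
grasp_force: 39.3
```

The grip is shallow (TCP 31.7 mm), so I'll reopen and regrip lower.

>>> move_arm --offset '[[0, 0, 0], [0, 0, 0], [0, 0, 0.6], [0, 0, 0], [0, 0, 0]]' --twist '[[0, 0, 0], [0, 0, 0], [0, 0, 0], [0, 0, 0], [0, 0, 0]]' --grip '[0.3, 0.3, 0.3, 0.3, 0.05]' --force 40

```text
time: 11.4
ee_pos: [0.5733, 0.333, 0.0248]
tcp_rot: [-180.0, 0.0, 73.5]
wrist_force: [0.0, 0.5, 0.4]
opening: 0.0123
grasp_force: 0.0
```

>>> move_arm --offset '[[0, 0, 0], [0, 0, 0], [0, 0, 0]]' --twist '[[0, 0, 0], [0, 0, 0], [0, 0, 0]]' --grip '[0.05, 0.05, 0.05]'

```text
time: 11.7
ee_pos: [0.5735, 0.3332, 0.0252]
tcp_rot: [180.0, -0.0, 73.5]
wrist_force: [-0.5, -0.5, -0.7]
opening: 0.0093
grasp_force: 42.1
```

>>> move_arm --offset '[[0, 0, -5], [0, 0, -5], [0, 0, -5], [-4.7, 0.4, -1], [-4.7, 0.4, 0]]' --twist '[[0, 0, 0], [0, 0, 0], [0, 0, 0], [0, 0, 0], [0, 0, 0]]' --grip '[0.05, 0.05, 0.05, 0.05, 0.05]'

```text
time: 12.2
ee_pos: [0.5555, 0.2411, 0.1884]
tcp_rot: [179.8, -0.2, 73.6]
wrist_force: [0.7, -0.4, -1.5]
opening: 0.0096
grasp_force: 42.1
```

>>> move_arm --offset '[[-4.7, 0.4, 0], [-4.7, 0.4, 0], [-4.7, 0.4, 0], [-4.7, 0.4, 0], [-4.7, 0.4, 0]]' --twist '[[0, 0, 0], [0, 0, 0], [0, 0, 0], [0, 0, 0], [0, 0, 0]]' --grip '[0.05, 0.05, 0.05, 0.05, 0.05]'

```text
time: 12.7
ee_pos: [0.5062, 0.0081, 0.1855]
tcp_rot: [180.0, -0.0, 73.5]
wrist_force: [0.5, -1.0, 0.4]
opening: 0.009
grasp_force: 42.1
```

>>> move_arm --offset '[[0, 0, 0], [0, 0, 0], [0, 0, 0], [0, 0, 0], [0, 0, 0]]' --twist '[[0, 0, 0.147], [0, 0, 0.147], [0, 0, 0.147], [0, 0, 0.147], [0, 0, 0.147]]' --grip '[0.05, 0.05, 0.05, 0.05, 0.05]'

```text
time: 13.2
ee_pos: [0.5069, 0.0097, 0.1854]
tcp_rot: [180.0, -0.0, 31.0]
wrist_force: [1.0, -0.3, -0.6]
opening: 0.0093
grasp_force: 42.1
```

>>> move_arm --offset '[[0, 0, 0], [0, 0, 0], [0, 0, 0], [0, 0, 0], [0, 0, 0]]' --twist '[[0, 0, 0.147], [0, 0, 0.147], [0, 0, 0.147], [0, 0, 0], [0, 0, 0]]' --grip '[0.05, 0.05, 0.05, 0.05, 0.05]'

```text
time: 13.7
ee_pos: [0.5069, 0.0098, 0.1853]
tcp_rot: [180.0, -0.0, 6.4]
wrist_force: [0.1, -0.2, -0.5]
opening: 0.0095
grasp_force: 42.1
```

Run:
```python
from h import *
np.set_printoptions(precision=4,suppress=True)
p=shot('wrist'); save(p,'w5.png'); print(p['obs']['ee_pos'],p['obs']['tcp_rot'],p['obs']['opening'])
for n,z in (('bay_left',.003),('kept_punch_c',.0085),('bay_right',.003)):
    q=finder.pinpoint(p,n)
    if q: print(n,q[0]['p'],q[0]['position'],at_z(p,q[0]['position'],z))
```

```text
[0.5069 0.0098 0.1853] [179.9999  -0.0084   6.3715] 0.009540476958289983
bay_left 0.79 [306.8, 211.8] [0.5141 0.0198 0.003 ]
kept_punch_c 0.61 [281.7, 211.1] [0.5139 0.0404 0.0085]
bay_right 0.83 [494.5, 211.3] [ 0.5355 -0.1475  0.003 ]
```

View pics/w5.png

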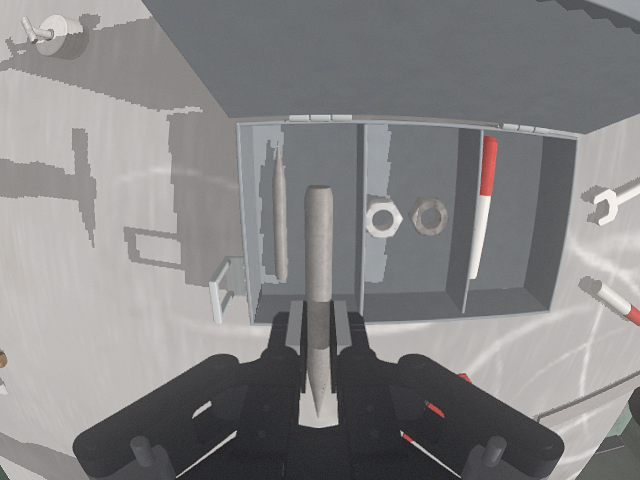

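The wrist view shows both nuts in the middle bay at (384,218) and (430,215). The kept punch is at (281,215), and the held punch is parallel to it over the free part of the left bay. I'll lower it.

>>> move_arm --offset '[[0.4, 0.1, 4], [0, 0, 4], [0, 0, 4], [0, 0, 2.5], [0, 0, 0.9]]' --twist '[[0, 0, 0], [0, 0, 0], [0, 0, 0], [0, 0, 0], [0, 0, 0]]' --grip '[0.05, 0.05, 0.05, 0.05, 0.05]'

```text
time: 14.4
ee_pos: [0.5093, 0.0092, 0.0284]
tcp_rot: [-180.0, 0.2, 6.2]
wrist_force: [-0.5, -0.3, -1.1]
opening: 0.0092
grasp_force: 42.1
```

>>> move_arm --offset '[[0, 0, 0], [0, 0, 0]]' --twist '[[0, 0, 0], [0, 0, 0]]' --grip '[0.05, 0.05]'

```text
time: 14.6
ee_pos: [0.5118, 0.0092, 0.0327]
tcp_rot: [180.0, -0.1, 6.1]
wrist_force: [0.5, -0.1, -0.4]
opening: 0.009
grasp_force: 42.1
```

>>> move_arm --offset '[[0, 0, 0.4], [0, 0, 0], [0, 0, 0], [0, 0, -5], [0, 0, -5]]' --twist '[[0, 0, 0], [0, 0, 0], [0, 0, 0], [0, 0, 0], [0, 0, 0]]' --grip '[0.05, 0.2, 0.2, 0.2, 0.2]'

```text
time: 15.1
ee_pos: [0.5099, 0.0092, 0.1277]
tcp_rot: [-180.0, 0.2, 6.1]
wrist_force: [2.0, 0.3, -0.3]
opening: 0.0171
grasp_force: 0.0
```

>>> move_arm --offset '[[0, 0, -5], [-1.3, 4.5, -1], [-1.3, 4.5, 0], [-1.3, 4.5, 0], [-1.3, 4.5, 0]]' --twist '[[0, 0, 0], [0, 0, 0], [0, 0, 0], [0, 0, 0], [0, 0, 0]]' --grip '[0.2, 0.2, 0.2, 0.2, 0.5]'

```text
time: 15.6
ee_pos: [0.4781, -0.1769, 0.188]
tcp_rot: [180.0, -0.1, 6.2]
wrist_force: [1.8, 0.1, -0.2]
opening: 0.0299
grasp_force: 0.0
```

>>> move_arm --offset '[[-1.3, 4.5, 0], [-1.3, 4.5, 0], [-1.3, 4.5, 0], [-1.3, 4.5, 0], [-1.3, 4.0, 0]]' --twist '[[0, 0, 0], [0, 0, 0], [0, 0, 0], [0, 0, 0], [0, 0, -0.14]]' --grip '[0.5, 0.5, 0.5, 0.5, 0.5]'

```text
time: 16.1
ee_pos: [0.4366, -0.4032, 0.1876]
tcp_rot: [180.0, -0.0, 14.2]
wrist_force: [1.4, 1.6, 0.2]
opening: 0.0428
grasp_force: 0.0
```

>>> move_arm --offset '[[0, 0, 0], [0, 0, 0], [0, 0, 0], [0, 0, 0], [0, 0, 0]]' --twist '[[0, 0, -0.14], [0, 0, -0.14], [0, 0, -0.14], [0, 0, -0.14], [0, 0, -0.14]]' --grip '[0.5, 0.5, 0.5, 0.5, 0.5]'

```text
time: 16.6
ee_pos: [0.4373, -0.4011, 0.1876]
tcp_rot: [180.0, 0.0, 54.6]
wrist_force: [-0.1, 0.2, -0.4]
opening: 0.0427
grasp_force: 0.0
```

>>> move_arm --offset '[[0, 0, 0], [0, 0, 0], [0, 0, 0], [0, 0, 0]]' --twist '[[0, 0, -0.14], [0, 0, -0.12], [0, 0, 0], [0, 0, 0]]' --grip '[0.5, 0.5, 0.5, 0.5]'

```text
time: 17.0
ee_pos: [0.4373, -0.401, 0.1875]
tcp_rot: [180.0, 0.0, 68.9]
wrist_force: [-0.0, 0.0, 0.5]
opening: 0.0423
grasp_force: 0.0
```

Run:
```python
from h import *
np.set_printoptions(precision=4,suppress=True)
p=shot('wrist'); save(p,'w6.png'); print(p['obs']['ee_pos'],p['obs']['tcp_rot'],p['obs']['opening'])
for q in finder.pinpoint(p,'marker_c')[:2]:
    w=at_z(p,q['position'],.009); print(q['p'],q['position'],w, att(p['obs']['tcp_rot']).T@(w-p['obs']['ee_pos']))
t=shot('top'); save(t,'t2.png')
for n in ('punch_c','kept_punch_c'):
    for q in finder.pinpoint(t,n)[:3]: print(n,q['p'],q['position'],at_z(t,q['position'],.0085))
```

```text
[ 0.4373 -0.401   0.1875] [179.986    0.0073  68.9406] 0.04230831956872899
0.6 [320.8, 172.9] [ 0.4539 -0.3626  0.009 ] [0.0418 0.0016 0.1785]
punch_c 0.67 [306.0, 261.9] [0.509  0.0114 0.0085]
kept_punch_c 0.54 [293.9, 264.2] [0.5063 0.0393 0.0085]
```

View pics/w6.png

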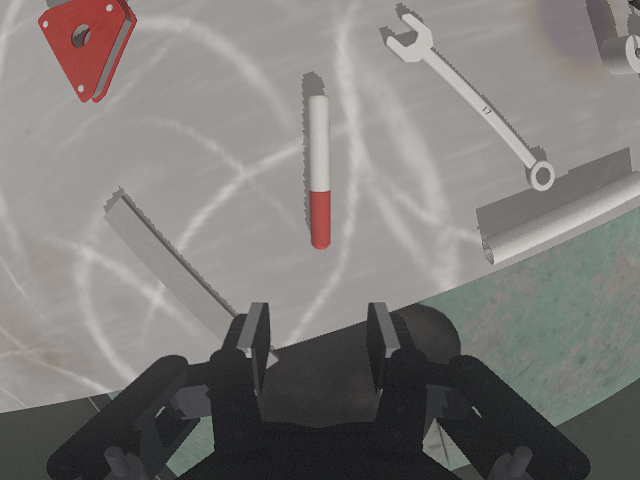

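The wrist view shows the marker along tool x, from (318,96) to (320,248), centred at about (319,172). The wrench is clear at right. I'll go down onto the marker.

>>> move_arm --offset '[[4.2, 0.1, 0], [0, 0, 4], [0, 0, 4], [0, 0, 4], [0, 0, 0]]' --twist '[[0, 0, 0], [0, 0, 0], [0, 0, 0], [0, 0, 0], [0, 0, 0]]' --grip '[0.5, 0.5, 0.5, 0.5, 0.5]'

```text
time: 17.75
ee_pos: [0.4507, -0.36, 0.0617]
tcp_rot: [-179.5, -0.2, 69.1]
wrist_force: [-0.5, 0.4, 0.2]
opening: 0.0426
grasp_force: 0.0
```

>>> move_arm --offset '[[0, 0, 2], [0, 0, 1.8], [0, 0, 0], [0, 0, 0], [0, 0, 0]]' --twist '[[0, 0, 0], [0, 0, 0], [0, 0, 0], [0, 0, 0], [0, 0, 0]]' --grip '[0.5, 0.5, 0.5, 0.5, 0.1]' --force 35

```text
time: 18.25
ee_pos: [0.454, -0.3628, 0.0314]
tcp_rot: [179.9, 0.0, 69.1]
wrist_force: [-0.0, -0.3, -0.0]
opening: 0.0295
grasp_force: 0.0
```

>>> move_arm --offset '[[0, 0, 0], [0, 0, 0], [0, 0, 0]]' --twist '[[0, 0, 0], [0, 0, 0], [0, 0, 0]]' --grip '[0.1, 0.1, 0.1]'

```text
time: 18.55
ee_pos: [0.4539, -0.3627, 0.0311]
tcp_rot: [179.9, 0.0, 69.1]
wrist_force: [-0.5, -0.8, 6.1]
opening: 0.0157
grasp_force: 35.2
```

The grip is again a little high, so I'll regrip 5 mm lower.

>>> move_arm --offset '[[0, 0, 0], [0, 0, 0], [0, 0, 0.5], [0, 0, 0], [0, 0, 0]]' --twist '[[0, 0, 0], [0, 0, 0], [0, 0, 0], [0, 0, 0], [0, 0, 0]]' --grip '[0.4, 0.4, 0.4, 0.1, 0.1]' --force 35

```text
time: 19.05
ee_pos: [0.453, -0.362, 0.0239]
tcp_rot: [-180.0, -0.0, 69.1]
wrist_force: [0.9, 0.6, 0.2]
opening: 0.016
grasp_force: 34.9
```

>>> move_arm --offset '[[0, 0, 0], [0, 0, 0]]' --twist '[[0, 0, 0], [0, 0, 0]]' --grip '[0.1, 0.1]'

```text
time: 19.25
ee_pos: [0.4532, -0.3621, 0.0241]
tcp_rot: [-180.0, -0.0, 69.1]
wrist_force: [0.2, -0.8, -0.8]
opening: 0.0163
grasp_force: 34.9
```

>>> move_arm --offset '[[0, 0, -5], [0, 0, -5], [0, 0, -5], [4.2, 0, -1], [4.2, 0, 0]]' --twist '[[0, 0, 0], [0, 0, 0], [0, 0, 0], [0, 0, 0], [0, 0, 0]]' --grip '[0.1, 0.1, 0.1, 0.1, 0.1]'

```text
time: 19.75
ee_pos: [0.484, -0.284, 0.1874]
tcp_rot: [179.7, 0.0, 69.0]
wrist_force: [0.4, -0.5, -0.3]
opening: 0.0163
grasp_force: 35.0
```

>>> move_arm --offset '[[4.2, 0, 0], [4.2, 0, 0], [4.2, 0, 0], [0, 0, 0], [0, 0, 0]]' --twist '[[0, 0, 0], [0, 0, 0], [0, 0, 0.137], [0, 0, 0.137], [0, 0, 0.137]]' --grip '[0.1, 0.1, 0.1, 0.1, 0.1]'

```text
time: 20.25
ee_pos: [0.5284, -0.1644, 0.1842]
tcp_rot: [180.0, -0.0, 45.4]
wrist_force: [-0.7, -0.1, -1.1]
opening: 0.0161
grasp_force: 35.0
```

>>> move_arm --offset '[[0, 0, 0], [0, 0, 0], [0, 0, 0], [0, 0, 0], [0, 0, 0]]' --twist '[[0, 0, 0.137], [0, 0, 0.137], [0, 0, 0.137], [0, 0, 0.137], [0, 0, 0.137]]' --grip '[0.1, 0.1, 0.1, 0.1, 0.1]'

```text
time: 20.75
ee_pos: [0.5279, -0.1658, 0.1843]
tcp_rot: [180.0, -0.0, 6.0]
wrist_force: [-0.3, -0.1, -1.1]
opening: 0.0158
grasp_force: 35.0
```

>>> move_arm --offset '[[0, 0, 0], [0, 0, 0]]' --twist '[[0, 0, 0], [0, 0, 0]]' --grip '[0.1, 0.1]'

```text
time: 20.95
ee_pos: [0.5279, -0.1658, 0.1842]
tcp_rot: [-180.0, 0.0, 6.6]
wrist_force: [0.6, -0.0, -1.1]
opening: 0.016
grasp_force: 35.0
```

Run:
```python
from h import *
np.set_printoptions(precision=4,suppress=True)
p=shot('wrist'); save(p,'w7.png'); print(p['obs']['ee_pos'],p['obs']['tcp_rot'],p['obs']['opening'])
for n,z in (('bay_left',.003),('kept_marker_c',.012),('bay_right',.003),('punch_c',.0085)):
    for q in finder.pinpoint(p,n)[:2]: print(n,q['p'],q['position'],at_z(p,q['position'],z))
# red pixels (marker caps)
h=cv2.cvtColor(p['color'],cv2.COLOR_RGB2HSV); m=((h[...,1]>150)&(h[...,2]>80)&((h[...,0]<8)|(h[...,0]>172))).astype('uint8')
n,_,s,c=cv2.connectedComponentsWithStats(m)
for i in range(1,n):
    if s[i,4]>100: print(s[i],c[i],at_z(p,c[i],.015))
```

```text
[ 0.5279 -0.1658  0.1842] [-179.9986    0.0019    6.5817] 0.016038223758080755
bay_left 0.8 [117.2, 216.3] [0.5141 0.0192 0.003 ]
bay_left 0.53 [36.3, 290.1] [0.4172 0.1427 0.003 ]
kept_marker_c 0.56 [272.6, 208.5] [ 0.5373 -0.128   0.012 ]
bay_right 0.26 [205.0, 214.1] [ 0.5242 -0.0687  0.003 ]
punch_c 0.93 [122.1, 226.3] [0.5068 0.011  0.0085]
punch_c 0.19 [530.2, 168.2] [ 0.6024 -0.3474  0.0085]
[267 131  17  30 247] [275.9433 144.3401] [ 0.5894 -0.1263  0.015 ]
[ 290  357   52   71 2128] [316.3985 398.2119] [ 0.3466 -0.1852  0.015 ]
```

>>> move_arm --offset '[[0.1, 0, 4], [0, 0, 4], [0, 0, 4], [0, 0, 2.5], [0, 0, 0.9]]' --twist '[[0, 0, 0], [0, 0, 0], [0, 0, 0], [0, 0, 0], [0, 0, 0]]' --grip '[0.1, 0.1, 0.1, 0.1, 0.1]'

```text
time: 21.7
ee_pos: [0.5283, -0.1659, 0.0328]
tcp_rot: [179.9, 0.0, 6.4]
wrist_force: [-36.8, 15.9, 85.4]
opening: 0.0157
grasp_force: 84.1
```

>>> move_arm --offset '[[0, 0, 0.3], [0, 0, 0], [0, 0, 0]]' --twist '[[0, 0, 0], [0, 0, 0], [0, 0, 0]]' --grip '[0.1, 0.1, 0.1]'

```text
time: 22.0
ee_pos: [0.5284, -0.1659, 0.0332]
tcp_rot: [179.9, -0.1, 6.3]
wrist_force: [-29.6, 10.8, 51.2]
opening: 0.0161
grasp_force: 69.3
```

>>> move_arm --offset '[[0, 0, 0], [0, 0, 0], [0, 0, 0]]' --twist '[[0, 0, 0], [0, 0, 0], [0, 0, 0]]' --grip '[0.3, 0.3, 0.3]'

```text
time: 22.3
ee_pos: [0.5277, -0.1618, 0.0331]
tcp_rot: [-179.6, -0.0, 6.5]
wrist_force: [-32.9, 36.7, 57.1]
opening: 0.0254
grasp_force: 35.1
```

There's unexpected contact force, so I'll back straight up and look.

>>> move_arm --offset '[[0, 0, -1], [0, 0, -1], [0, 0, 0]]' --twist '[[0, 0, 0], [0, 0, 0], [0, 0, 0]]' --grip '[0.3, 0.3, 0.3]'

```text
time: 22.6
ee_pos: [0.5299, -0.1661, 0.0488]
tcp_rot: [179.9, -0.1, 6.4]
wrist_force: [-0.1, 0.2, 0.4]
opening: 0.0252
grasp_force: 0.0
```

Run:
```python
from h import *
np.set_printoptions(precision=4,suppress=True)
o=bot.get_obs(); print(o['ee_pos'],o['tcp_rot'],o['wrist_force'],o['torque'],o['opening'],o['grasp_force'])
p=shot('wrist'); save(p,'w8.png')
t=shot('top'); save(t,'t3.png'); s=shot('scene'); save(s,'s3.png')
a=p['color'][:,:,::-1]; b=cv2.resize(t['color'][140:320,240:440][:,:,::-1],(400,360)); 
c=np.zeros((600,800,3),np.uint8); c[:360,:480]=cv2.resize(a,(480,360)); c[:288,480:]=cv2.resize(b,(320,288)); c[360:,:]=cv2.resize(s['color'][120:280,230:430][:,:,::-1],(800,640))[200:440]; cv2.imwrite('pics/mix.png',c)
for n,z in (('marker_c',.012),('kept_marker_c',.012)):
    for q in finder.pinpoint(p,n)[:2]: print(n,q['p'],q['position'],at_z(p,q['position'],z))
```

```text
[ 0.5299 -0.1661  0.0488] [179.9274  -0.1351   6.3742] [-0.0814  0.1565  0.4368] [-0.0199 -0.032   0.0262] 0.025212721424379 0.0
marker_c 0.76 [315.4, 306.7] [ 0.5275 -0.1653  0.012 ]
kept_marker_c 0.83 [237.3, 278.2] [ 0.538  -0.1274  0.012 ]
```

View pics/mix.png

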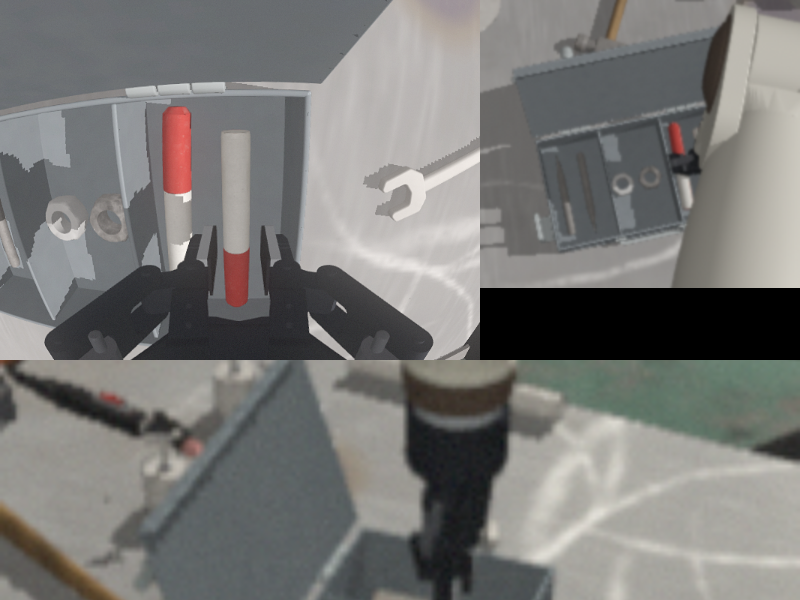

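The marker now lies on the floor of the right bay beside the kept one; both show the same image width, at about (235,215) and (177,180) in the mix. The force probably came from a finger pressing down on the kept marker. I'll lift straight up and check the bays.

>>> move_arm --offset '[[0, 0, -4], [0, 0, -5], [0, 0, -5], [0, 0, 0]]' --twist '[[0, 0, 0], [0, 0, 0], [0, 0, 0], [0, 0, 0]]' --grip '[0.3, 0.3, 0.3, 0.3]'

```text
time: 23.25
ee_pos: [0.531, -0.1665, 0.1941]
tcp_rot: [179.8, -0.5, 6.3]
wrist_force: [1.1, -0.3, -0.0]
opening: 0.0257
grasp_force: 0.0
```

Run:
```python
from h import *
np.set_printoptions(precision=4,suppress=True)
p=shot('wrist'); save(p,'w9.png'); print(p['obs']['ee_pos'],p['obs']['tcp_rot'],p['obs']['wrist_force'])
for n,z in (('marker_c',.012),('kept_marker_c',.012)):
    for q in finder.pinpoint(p,n)[:2]: print(n,q['p'],q['position'],at_z(p,q['position'],z),at_d(p,q['position']))
h=cv2.cvtColor(p['color'],cv2.COLOR_RGB2HSV); m=((h[...,1]>150)&(h[...,2]>80)&((h[...,0]<8)|(h[...,0]>172))).astype('uint8')
n,_,s,c=cv2.connectedComponentsWithStats(m)
for i in range(1,n):
    if s[i,4]>60: print(s[i],c[i],at_z(p,c[i],.015),at_d(p,c[i]))
for n in ('lid_edge','bolt_knob','keeper'):
    for q in finder.pinpoint(p,n)[:1]: print(n,q['p'],q['position'],at_d(p,q['position']))
```

```text
[ 0.531  -0.1665  0.1941] [179.7792  -0.4948   6.341 ] [ 1.0523 -0.333  -0.0212]
marker_c 0.73 [319.2, 225.1] [ 0.5296 -0.1686  0.012 ] [ 0.5312 -0.1684  0.0181]
marker_c 0.68 [99.9, 222.5] [0.5117 0.0385 0.012 ] [0.5114 0.0391 0.011 ]
kept_marker_c 0.98 [273.0, 211.3] [ 0.5374 -0.1288  0.012 ] [ 0.539  -0.1295  0.0188]
[268 137  15  24 151] [276.0464 148.5828] [ 0.5901 -0.1271  0.015 ] [ 0.5903 -0.1274  0.0178]
[277 165   5  32  87] [279.7816 181.0115] [ 0.564  -0.1325  0.015 ] [ 0.564  -0.1326  0.0153]
[302 381  39  43  98] [324.1122 404.1224] [ 0.3358 -0.1956  0.015 ] [ 0.3234 -0.1973  0.0016]
[277 394  58  31 459] [295.2723 409.0479] [ 0.3248 -0.1656  0.015 ] [ 0.3306 -0.1654  0.021 ]
lid_edge 0.9 [25.6, 6.6] [ 0.6537 -0.0492  0.209 ]
bolt_knob 0.61 [179.0, 221.6] [ 0.5171 -0.0419  0.0019]
keeper 0.85 [40.0, 289.0] [ 0.4183  0.147  -0.0011]
```

Both markers lie flat in the right bay and the lid is unmoved. Next I'll go over the lid and behind it, fingers shut, on its -y half.

>>> move_arm --offset '[[0, 0, -4], [0, 0, -4], [0, 0, -3], [4.2, -0.6, 0], [4.2, -0.6, 0]]' --twist '[[0, 0, 0], [0, 0, 0], [0, 0, 0], [0, 0, 0], [0, 0, 0]]' --grip '[0, 0, 0, 0, 0]'

```text
time: 24.05
ee_pos: [0.6119, -0.1447, 0.2983]
tcp_rot: [180.0, -0.1, 6.3]
wrist_force: [0.7, 0.3, 1.1]
opening: 0.0
grasp_force: 0.0
```

>>> move_arm --offset '[[4.2, -0.6, 0], [4.2, -0.5, 0], [0, 0, 0], [0, 0, 0]]' --twist '[[0, 0, 0], [0, 0, 0], [0, 0, 0], [0, 0, 0]]' --grip '[0, 0, 0, 0]'

```text
time: 24.45
ee_pos: [0.6942, -0.124, 0.2932]
tcp_rot: [-179.9, 0.3, 6.4]
wrist_force: [-1.6, 0.3, -0.2]
opening: 0.0
grasp_force: 0.0
```

>>> move_arm --offset '[[0, 0, 3], [0, 0, 3], [0, 0, 3], [0, 0, 1], [0, 0, 0]]' --twist '[[0, 0, 0], [0, 0, 0], [0, 0, 0], [0, 0, 0], [0, 0, 0]]' --grip '[0, 0, 0, 0, 0]'

```text
time: 24.95
ee_pos: [0.6917, -0.1245, 0.1971]
tcp_rot: [-180.0, 0.1, 6.3]
wrist_force: [0.5, 0.6, 0.2]
opening: 0.0002
grasp_force: 0.0
```

>>> move_arm --offset '[[-2, 0, 0], [-2, 0, 0], [-2, 0, 0], [-2, 0, 0], [-1.5, 0, 0]]' --twist '[[0, 0, 0], [0, 0, 0], [0, 0, 0], [0, 0, 0], [0, 0, 0]]' --grip '[0, 0, 0, 0, 0]'

```text
time: 25.45
ee_pos: [0.5986, -0.1352, 0.2007]
tcp_rot: [179.9, -0.3, 6.3]
wrist_force: [1.0, 0.1, -1.2]
opening: -0.0002
grasp_force: 1.0
```

>>> move_arm --offset '[[-2, 0, 0], [-2, 0, 0], [-2, 0, 0], [-2, 0, 0], [-1.5, 0, 0]]' --twist '[[0, 0, 0], [0, 0, 0], [0, 0, 0], [0, 0, 0], [0, 0, 0]]' --grip '[0, 0, 0, 0, 0]'

```text
time: 25.95
ee_pos: [0.5037, -0.1457, 0.2002]
tcp_rot: [179.9, -0.2, 6.3]
wrist_force: [0.9, 1.2, -0.0]
opening: -0.0001
grasp_force: 0.0
```

Run:
```python
from h import *
np.set_printoptions(precision=4,suppress=True)
p=shot('top'); save(p,'t4.png')
for n in ('lid_edge','bolt_knob','keeper'):
    for q in finder.pinpoint(p,n)[:2]: print(n,q['p'],q['position'],at_d(p,q['position']))
```

```text
lid_edge 0.64 [347.5, 253.8] [ 0.492  -0.0717  0.1721]
lid_edge 0.52 [302.0, 261.7] [0.485  0.0179 0.1706]
bolt_knob 0.71 [308.7, 243.5] [0.5213 0.0017 0.1624]
keeper 0.78 [273.2, 280.5] [0.4746 0.0897 0.0004]
keeper 0.66 [376.5, 243.9] [ 0.4947 -0.121   0.2363]
```

The lid edge is at z 0.172, about 0.8 rad, and sinking by itself. I'll clear off to beside the knob and wait.

>>> move_arm --offset '[[0, 0, -2], [-1.4, -3.6, -1], [-1.4, -3.6, 0], [-1.4, -3.6, 0], [-1.4, -3.6, 0]]' --twist '[[0, 0, 0], [0, 0, 0], [0, 0, 0], [0, 0, 0], [0, 0, 0]]' --grip '[0, 0, 0.45, 0.45, 0.45]'

```text
time: 26.65
ee_pos: [0.433, -0.0071, 0.228]
tcp_rot: [180.0, -0.1, 6.3]
wrist_force: [0.3, -0.4, -0.0]
opening: 0.0382
grasp_force: 0.0
```

>>> move_arm --offset '[[0, 0, 0], [0, 0, 0], [0, 0, 0], [0, 0, 0], [0, 0, 0]]' --twist '[[0, 0, 0], [0, 0, 0], [0, 0, 0], [0, 0, 0], [0, 0, 0]]' --grip '[0.45, 0.45, 0.45, 0.45, 0.45]'

```text
time: 27.15
ee_pos: [0.4333, -0.009, 0.227]
tcp_rot: [-180.0, 0.0, 6.3]
wrist_force: [0.0, 0.0, 0.5]
opening: 0.0384
grasp_force: 0.0
```

>>> move_arm --offset '[[0, 0, 0], [0, 0, 0], [0, 0, 0], [0, 0, 0], [0, 0, 0]]' --twist '[[0, 0, 0], [0, 0, 0], [0, 0, 0], [0, 0, 0], [0, 0, 0]]' --grip '[0.45, 0.45, 0.45, 0.45, 0.45]'

```text
time: 27.65
ee_pos: [0.433, -0.0084, 0.2272]
tcp_rot: [180.0, -0.0, 6.3]
wrist_force: [0.1, 0.7, 0.6]
opening: 0.0383
grasp_force: 0.0
```

>>> move_arm --offset '[[0, 0, 0], [0, 0, 0], [0, 0, 0], [0, 0, 0], [0, 0, 0]]' --twist '[[0, 0, 0], [0, 0, 0], [0, 0, 0], [0, 0, 0], [0, 0, 0]]' --grip '[0.45, 0.45, 0.45, 0.45, 0.45]'

```text
time: 28.15
ee_pos: [0.4329, -0.0084, 0.2272]
tcp_rot: [180.0, 0.0, 6.3]
wrist_force: [0.2, -0.8, -0.1]
opening: 0.0386
grasp_force: 0.0
```

```bash
cat > knob.py <<'E'
from h import *
np.set_printoptions(precision=4,suppress=True)
p=shot('wrist'); save(p,'w10.png'); o=p['obs']; print(o['ee_pos'],o['tcp_rot'],o['wrist_force'])
for n,z in (('bolt_knob',.087),('keeper',.07),('lid_edge',.0575)):
    for q in finder.pinpoint(p,n)[:2]:
        w=at_z(p,q['position'],z); print(n,q['p'],q['position'],w,at_d(p,q['position']),att(o['tcp_rot']).T@(w-o['ee_pos']))
# depth: points with 0.09<z<0.105 near knob = knob head top
v,u=np.mgrid[0:300,150:500]; A,c=pose(p); f=240/np.tan(np.radians(p['vfov'])/2)
dx,dy=u-p['cx'],v-p['cy']; r=np.hypot(dx,dy)+1e-9; t=r/f
V=np.stack([dx/r*np.sin(t),dy/r*np.sin(t),np.cos(t)],-1); D=p['depth'][0:300,150:500]
P=c+(V*(D/V[...,2])[...,None])@A.T
k=(P[...,2]>.093)&(P[...,2]<.106)&(abs(P[...,0]-.4715)<.03)&(abs(P[...,1]+.006)<.04)
print('top',k.sum(),P[k].min(0) if k.any() else 0,P[k].max(0) if k.any() else 0,np.median(P[k],0) if k.any() else 0)
l=(abs(P[...,0]-.50)<.03)&(abs(P[...,1]+.09)<.02); print('lid z',np.percentile(P[l][:,2],[10,50,90]))
E
python3 knob.py
```

```text
[ 0.4329 -0.0084  0.2272] [179.9977   0.0011   6.3497] [ 0.2458 -0.7909 -0.0968]
bolt_knob 0.67 [321.0, 183.9] [ 0.4719 -0.0064  0.087 ] [ 0.4736 -0.0061  0.0975] [0.0389 0.0023 0.1402]
keeper 0.77 [210.9, 184.3] [0.4607 0.0777 0.07  ] [0.4625 0.0751 0.0793] [ 0.0371 -0.0825  0.1572]
lid_edge 0.96 [403.9, 221.2] [ 0.4446 -0.0782  0.0575] [ 0.4443 -0.0785  0.0564] [0.0038 0.0707 0.1697]
top 411 [ 0.4636 -0.0127  0.0931] [0.4791 0.0032 0.099 ] [ 0.4716 -0.0048  0.0965]
lid z [0.0556 0.0568 0.0579]
```

The lid is shut, with its face at 57 mm, and the knob is at (0.4715, -0.005), as the geometry predicts. I'll descend over it and grip its head along y.

>>> move_arm --offset '[[3.9, 0.1, 0], [0, 0, 4], [0, 0, 4], [0, 0, 2.5], [0, 0, 0]]' --twist '[[0, 0, 0], [0, 0, 0], [0, 0, 0], [0, 0, 0], [0, 0, 0]]' --grip '[0.45, 0.45, 0.45, 0.45, 0.45]'

```text
time: 28.85
ee_pos: [0.4699, -0.005, 0.1187]
tcp_rot: [-180.0, 0.3, 6.3]
wrist_force: [0.2, -0.2, -0.3]
opening: 0.0387
grasp_force: 0.0
```

>>> move_arm --offset '[[0, 0, 0], [0, 0, 0]]' --twist '[[0, 0, 0], [0, 0, 0]]' --grip '[0.45, 0.45]'

```text
time: 29.05
ee_pos: [0.4727, -0.0051, 0.1242]
tcp_rot: [180.0, -0.2, 6.3]
wrist_force: [0.1, 0.3, -0.1]
opening: 0.0386
grasp_force: 0.0
```

Down 2.3 cm more to about 0.101, then grip gently.

>>> move_arm --offset '[[0, 0, 1.3], [0, 0, 1], [0, 0, 0], [0, 0, 0], [0, 0, 0]]' --twist '[[0, 0, 0], [0, 0, 0], [0, 0, 0], [0, 0, 0], [0, 0, 0]]' --grip '[0.45, 0.45, 0.45, 0.1, 0.1]' --force 25

```text
time: 29.55
ee_pos: [0.4718, -0.005, 0.0994]
tcp_rot: [-180.0, -0.0, 6.3]
wrist_force: [-1.0, 0.1, -1.6]
opening: 0.0145
grasp_force: 24.4
```

>>> move_arm --offset '[[0, 0, 0], [0, 0, 0]]' --twist '[[0, 0, 0], [0, 0, 0]]' --grip '[0.1, 0.1]'

```text
time: 29.75
ee_pos: [0.4718, -0.005, 0.0994]
tcp_rot: [-180.0, -0.0, 6.4]
wrist_force: [-0.7, 1.0, -0.0]
opening: 0.015
grasp_force: 24.5
```

>>> move_arm --offset '[[0, -0.7, 0], [0, -0.7, 0], [0, -0.7, 0], [0, -0.5, 0], [0, 0, 0]]' --twist '[[0, 0, 0], [0, 0, 0], [0, 0, 0], [0, 0, 0], [0, 0, 0]]' --grip '[0.1, 0.1, 0.1, 0.1, 0.1]'

```text
time: 30.25
ee_pos: [0.4687, 0.0215, 0.0993]
tcp_rot: [180.0, 0.0, 6.4]
wrist_force: [-4.3, -1.6, 4.2]
opening: 0.0147
grasp_force: 24.9
```

>>> move_arm --offset '[[0, -0.2, 0], [0, 0, 0]]' --twist '[[0, 0, 0], [0, 0, 0]]' --grip '[0.1, 0.1]'

```text
time: 30.45
ee_pos: [0.4686, 0.0218, 0.0993]
tcp_rot: [179.8, 0.0, 6.3]
wrist_force: [-3.4, -11.0, 3.9]
opening: 0.0145
grasp_force: 25.2
```

>>> move_arm --offset '[[0, -0.1, 0], [0, -0.1, 0], [0, 0, 0]]' --twist '[[0, 0, 0], [0, 0, 0], [0, 0, 0]]' --grip '[0.1, 0.1, 0.1]'

```text
time: 30.75
ee_pos: [0.4686, 0.0222, 0.0994]
tcp_rot: [179.6, 0.0, 6.2]
wrist_force: [-1.5, -22.3, 2.9]
opening: 0.0144
grasp_force: 25.8
```

It has hit a firm stop: 22 N with no further travel. I'll ease off, release, lift and check.

>>> move_arm --offset '[[0, 0.2, 0], [0, 0, 0], [0, 0, 0], [0, 0, 0], [0, 0, -4]]' --twist '[[0, 0, 0], [0, 0, 0], [0, 0, 0], [0, 0, 0], [0, 0, 0]]' --grip '[0.1, 0.4, 0.4, 0.4, 0.4]'

```text
time: 31.25
ee_pos: [0.4664, 0.0231, 0.1351]
tcp_rot: [-179.9, 0.5, 6.4]
wrist_force: [0.5, 0.2, -0.3]
opening: 0.0345
grasp_force: 0.0
```

>>> move_arm --offset '[[0, 0, -4], [-2, 0, -4], [-2, 0, -1], [0, 0, 0], [0, 0, 0]]' --twist '[[0, 0, 0], [0, 0, 0], [0, 0, 0], [0, 0, 0], [0, 0, 0]]' --grip '[0.4, 0.4, 0.4, 0.4, 0.4]'

```text
time: 31.75
ee_pos: [0.4293, 0.0186, 0.2292]
tcp_rot: [-180.0, -0.1, 6.4]
wrist_force: [-0.2, 0.4, -0.5]
opening: 0.0344
grasp_force: 0.0
```

```bash
sed -i 's/P\[...,1\]+.006)<.04/P[...,1]-.022)<.02/; s/w10/w11/' knob.py; python3 knob.py
python3 - <<'E'
from h import *
t=shot('top')
for n in ('wrench','plug','nut_c','punch_c','marker_c'):
    for q in finder.pinpoint(t,n)[:2]: print(n,q['p'],q['position'],at_z(t,q['position'],0))
E
```

```text
[0.4293 0.0186 0.2292] [-179.99     -0.0659    6.3674] [-0.1692  0.3793 -0.4582]
bolt_knob 0.76 [321.0, 183.3] [0.4684 0.0206 0.087 ] [0.4702 0.0209 0.0977] [0.039  0.0023 0.1423]
keeper 0.9 [244.6, 181.8] [0.461  0.0785 0.07  ] [0.4626 0.0768 0.0792] [ 0.038  -0.056   0.1593]
lid_edge 0.87 [430.0, 223.6] [ 0.4413 -0.0747  0.0575] [ 0.4274 -0.0953 -0.001 ] [0.0015 0.0941 0.1717]
top 400 [0.4606 0.0137 0.093 ] [0.4759 0.0284 0.0991] [0.4686 0.0212 0.0966]
lid z [0.0555 0.0568 0.0579]
wrench 0.91 [455.1, 205.5] [ 0.61130421 -0.35089907  0.        ]
plug 0.54 [193.2, 209.3] [0.65947036 0.2639883  0.        ]
```

The knob has moved about 26 mm and the lid is flat. To rule out a finger having stopped on the front guide, I'll push once more from behind with shut fingers held higher.

>>> move_arm --offset '[[3.9, 3.9, 0], [0, 0, 4], [0, 0, 4], [0, 0, 2.5], [0, 0, 0]]' --twist '[[0, 0, 0], [0, 0, 0], [0, 0, 0], [0, 0, 0], [0, 0, 0]]' --grip '[0, 0, 0, 0, 0]'

```text
time: 32.75
ee_pos: [0.4661, -0.0129, 0.1207]
tcp_rot: [-180.0, 0.3, 6.3]
wrist_force: [0.2, -0.1, 1.4]
opening: -0.0003
grasp_force: 0.0
```

>>> move_arm --offset '[[0, 0, 1], [0, 0, 1], [0, 0, 0], [0, 0, 0]]' --twist '[[0, 0, 0], [0, 0, 0], [0, 0, 0], [0, 0, 0]]' --grip '[0, 0, 0, 0]'

```text
time: 33.15
ee_pos: [0.4683, -0.0129, 0.1049]
tcp_rot: [180.0, -0.0, 6.4]
wrist_force: [-0.0, -0.4, -0.8]
opening: -0.0002
grasp_force: 0.0
```

>>> move_arm --offset '[[0, -0.5, 0], [0, -0.4, 0], [0, -0.2, 0], [0, 0, 0]]' --twist '[[0, 0, 0], [0, 0, 0], [0, 0, 0], [0, 0, 0]]' --grip '[0, 0, 0, 0]'

```text
time: 33.55
ee_pos: [0.4669, -0.0016, 0.1044]
tcp_rot: [180.0, -0.0, 6.4]
wrist_force: [-0.1, 0.4, -0.5]
opening: 0.0
grasp_force: 0.0
```

>>> move_arm --offset '[[0, -0.2, 0], [0, -0.2, 0], [0, 0, 0]]' --twist '[[0, 0, 0], [0, 0, 0], [0, 0, 0]]' --grip '[0, 0, 0]'

```text
time: 33.85
ee_pos: [0.4666, 0.0005, 0.1044]
tcp_rot: [179.8, -0.0, 6.3]
wrist_force: [0.9, -10.5, 0.3]
opening: 0.0
grasp_force: 5.5
```

>>> move_arm --offset '[[0, -0.2, 0], [0, -0.2, 0], [0, 0, 0]]' --twist '[[0, 0, 0], [0, 0, 0], [0, 0, 0]]' --grip '[0, 0, 0]'

```text
time: 34.15
ee_pos: [0.4665, 0.0017, 0.1045]
tcp_rot: [179.4, -0.0, 6.1]
wrist_force: [2.6, -29.4, 0.7]
opening: 0.0
grasp_force: 14.9
```

It stops firmly at about 30 N again, with no guide in the way, so the bolt is home. I'll back off, lift and check.

>>> move_arm --offset '[[0, 1, 0], [0, 0.5, 0], [0, 0, -4], [0, 0, -4], [-4, 0, -4]]' --twist '[[0, 0, 0], [0, 0, 0], [0, 0, 0], [0, 0, 0], [0, 0, 0]]' --grip '[0, 0, 0, 0, 0]'

```text
time: 34.65
ee_pos: [0.4338, -0.0125, 0.2203]
tcp_rot: [-180.0, 0.0, 6.4]
wrist_force: [-0.9, -0.6, 1.0]
opening: -0.0001
grasp_force: 0.0
```

>>> move_arm --offset '[[0, 0, -1], [0, 0, 0], [0, 0, 0]]' --twist '[[0, 0, 0], [0, 0, 0], [0, 0, 0]]' --grip '[0, 0, 0]'

```text
time: 34.95
ee_pos: [0.4327, -0.0127, 0.2286]
tcp_rot: [-180.0, 0.0, 6.4]
wrist_force: [-1.0, -0.3, -0.9]
opening: 0.0004
grasp_force: 0.0
```

```bash
python3 knob.py
```

```text
[ 0.4327 -0.0127  0.2286] [-179.9805    0.0286    6.353 ] [-1.0259 -0.3455 -0.8835]
bolt_knob 0.81 [275.8, 184.2] [0.4677 0.0213 0.087 ] [0.4696 0.0203 0.0976] [ 0.0387 -0.0299  0.1416]
keeper 0.76 [205.7, 180.4] [0.4628 0.0783 0.07  ] [0.4645 0.0757 0.0789] [ 0.0401 -0.087   0.1586]
lid_edge 0.87 [396.4, 221.0] [ 0.4433 -0.0765  0.0575] [ 0.4429 -0.0768  0.056 ] [0.0036 0.0647 0.1711]
lid_edge 0.58 [204.6, 180.7] [0.4602 0.0829 0.0575] [0.4642 0.0765 0.079 ] [ 0.038  -0.0919  0.1711]
top 387 [0.4606 0.0135 0.0933] [0.4761 0.029  0.0988] [0.4685 0.021  0.0965]
lid z [0.0556 0.0568 0.0579]
```

The knob sits 94 mm from the lid's middle, against 93 mm expected for home. I'll hand in.

```bash
python3 -c "
from h import *
print(bot.job_done())"
```

```text
the job is handed in; nothing more can be done
None
```

The nut, punch and marker are in their matching compartments, the lid is shut and the bolt is home at its stop; I handed in at about 35 s. While I was placing the marker, the wrist force reached at least 85 N (limit 120 N). I think that was a finger pressing on the marker already in the case, but I couldn't confirm it stayed within the 40 N limit on arm and gripper-body contact.

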